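# Drive a tag pin home with the spring driver

### The arm

A 6-joint arm with a two-finger parallel gripper is mounted at the origin on the work surface. World frame = base frame: x ahead of the robot, y to its left, z up, the work surface at z = 0. Lengths are in m, angles in rad, forces in N, time in s.
With the tool pointing down it reaches from about 0.425 to 0.95 m from the base axis. Payload 3.5 kg.
Tool frame: the origin (TCP) lies on the centre line of the jaws, within the pads' length; the fingertips stand 8 mm ahead of it and the grasp point (between the pads) lies 11 mm behind it; z points along the fingers, y is the line along which they close (so a half turn about z gives the same grasp; the last joint's range is limited). The gripper opens to 85 mm and grips with 20 to 120 N. Pads are 22 mm wide; open, the fingers measure 114 mm over their backs; the gripper's body (76 mm by 85 mm) begins 54 mm behind the grasp point. The pads swing forward as they close: fully open they stand 13 mm farther back than shut.
Start: joints at [-1.37, 0.286, 1.577, -0, 1.279, -0.15], TCP at [0.232, -0.634, 0.239] pointing down, gripper open.
Joint ranges: [-2.77, 2.77], [-0.9, 2.22], [0.21, 2.48], [-1.53, 4.67], [0.24, 2.81], [-2.84, 2.84]. Speed limits (rad/s): [2.79, 2.79, 3.14, 3.14, 3.14, 3.14].

### API

Orientations are given as a unit quaternion [x, y, z, w].
In Python, from station import sense, snapshot, calibration, finish_job, boxes_of, masks_of gives the robot as it stands. The module is installed in compiled form; this text tells all that it offers.
- The arm moves only by the shell command python3 -m pendant 'ROWS' [OPENING] [FORCE]. ROWS is JSON, a list of rows, each a list of 4 numbers: the shift along the world's x, y, z normalised to -1 to 1, where 1 is 25 mm, then the turn about the world's z normalised to -1 to 1, where 1 is 0.1 rad. In form: [[x, y, z, twist], ...]. A call has 1 to 12 rows; each row shifts and turns the commanded pose from where the row before left it; what a row does not reach is not made up. A row lasts 1/10 s, in which the tool goes at most 50 mm and 8.59 degrees, less where a joint would pass 70% of its speed; a pose out of reach is approached as far as the arm can. A call with a number of a shift or a turn outside -1 to 1 is refused whole. A call with a gripper value outside its range is refused whole. OPENING is the gripper's target within -1 to 1 (shut at 1, half-way at 0, fully open at -1), set as the call begins (- or left out, the last holds). The fingers move at their own pace and stop on an object; FORCE is the grip in N (left out, the last holds). Time passes only in rows, so rows that do not move let the fingers close. It gives the time, the measured TCP pose, the force, the opening and the grip force at its end, in the units of the state.
- sense(): the state, without advancing time (a new reading comes with each control period).
- snapshot(name): name is "side" or "top"; returns the picture (420x560x3 uint8, blue, green, red); there is no depth.
- calibration(name): a dict with "mtx" (3x3 intrinsics, pixels), "eye" and "attitude" of the camera in the world. Camera axes: x right, y down, z forward; pixel columns grow to the right and rows downward; lengths in m; the calibration is good to about 2 mm. A picture is of the moment at which its call begins. calibration takes no time and is no camera call.
- finish_job(): hands the job in; it is judged then, once.
Trained networks look in the newest picture that a camera, given by its name, has taken for a name from the list of things; names that differ only in an ending like _2 or _b are one class to them, and where a whole thing is asked for, a point or a joint stands for the part that bears it (a point fixed in the world has none). Each returns a list of dicts, best first, with "conf" (0 to 1); they miss things now and then, are a little off and sometimes report something else, mostly with a low value. They report only what shows in the picture. A call takes as long as a camera call.
- boxes_of(camera, thing): "box" ([left, top, width, height] in pixels, round what is visible of it).
- masks_of(camera, thing): "region" (420x560 bool, what is visible of it) and "box" ([left, top, width, height] in pixels, round what is visible of it).
The state is a dict: "clock": time; "joint_positions": joint angles; "qvel": joint speeds; "joint_torque": joint torques, N m; "position": TCP position; "tcp_rot": TCP orientation; "force": force on the tool from outside, world axes, zero at the start; "wrist_torque": the same for the moment, N m; "opening": finger opening in m; "grip_force": force on a finger pad.
Only numpy, scipy, OpenCV 4.12 (cv2) and the standard library are available. Lean on these libraries where they do the work, as an engineer would, in place of code of your own. Each camera call takes 0.05 s, during which the arm holds its last target. There are 200 camera calls.

### The job

Cock the bench pin driver by drawing its striker back until the sear catches and holds it by itself, then trip the sear so that the striker shoots forward and drives the steel pin fully home in the timber sample. The driver must do the driving: do not press the pin in with the robot, and leave the glue bottle, offcut and card box where they are.

Things in the scene. Friction and masses are not known exactly. Their poses are not given: they have to be found in the camera images.
- driver: Bench pin driver, bolted down: grey base plate 120 x 390 x 15 mm. Origin on the table, on the striker's centre line; z up; its +y runs along the base: the striker is DRAWN along +y and fires along -y. Offsets are in mm in this frame. Clamped timber block x -40..40, y -165..-105, top z 90; front guide y -72..-60, 65 high; sear rocker x -8..8, y 71..165, top z 98; its posts y 113..131, 92 high.
- paddle (a point): Middle of the top edge of the cocking paddle, an upright dark steel plate on the striker rod, 50 wide (driver x), 8 thick (y), top z 145. At rest at (0, -20, 145). Push its flat front face (4 mm to the -y side) along driver +y to cock. Below it runs the rod, 16 thick, top z 68, with a collar to z 74; nothing in front of the paddle is above z 90. It moves with the striker.
- striker (a joint): Travel of the striker along driver +y, m. 0 = rest; the sear snaps in behind the catch at 0.050; solid stop at 0.062. Spring 320 N/m (16 N at 0.050), plus up to about 7 N while the catch lifts the sear. Let go short of 0.050 it flies forward; let go beyond, it settles at about 0.050 and stays. After a shot it swings and settles within a few mm of 0.
- pad (a point): Centre of the top of the thumb pad, a black disc 34 mm across at the rear end of the sear rocker, at (0, 172, 104), behind the paddle on the driver's +y side. Pushing it down swings the rocker and lifts the sear tooth off the catch: about 8 mm of travel and about 10 N; it bottoms at about 12 mm.
- trip (a joint): Angle of the sear rocker, rad: 0 = tooth down (spring returned), about 0.15 = tooth clear of the catch, 0.25 = bottomed. The pad is 50 mm from its pivot.
- pin_head (a point): Centre of the outer face of the pin's head, a steel disc 18 mm across and 4 mm thick, 60 mm above the table, on the timber's face that looks along the driver's +y towards the striker's nose. Offset (0, -89, 60) mm with joint pin at 0.
- pin (a joint): How far the pin has been driven, m: at the start 0 to 0.003 (head standing 12 to 9 mm off the timber), 0.012 = head against the timber, fully home. It resists with about 9 N; one shot from the sear drives it home.
- glue: Bystander: upright white glue bottle, 52 mm across, 130 mm high; origin at the centre of its base.
- offcut: Bystander: stepped timber offcut 70 x 100 x 55 mm; origin at the centre of its underside.
- pinbox: Bystander: open card box 90 x 110 x 45 mm; origin at the centre of its underside.

How it is judged:
On the way, in this order (a step that is already met when the one before it is completed fails the run):
1. striker cocked: held back by the sear alone, the fingers touching nothing (value of joint striker above 0.046 m and contact force between the fingers and anything else below 0.5 N and value of joint pin below 0.0105 m), for 0.3 s.
2. striker fired and the pin driven home (value of joint striker below 0.03 m and value of joint pin above 0.0105 m), for 0.1 s.
At the end, for the whole second after the job is handed in: The pin is home (head within 1.5 mm of the timber), the striker is back in front (uncocked, within 15 mm of rest) and the trip pad has been let go (within 0.05 rad of up) (value of joint pin above 0.0105 m and value of joint striker below 0.015 m and value of joint trip below 0.05 rad); the robot touches nothing.
It fails at once if the robot pressed on the pin itself (contact force between any of the arm, the fingers and pin above 1 N).
It fails at once if a bystander (glue bottle, offcut, card box) was moved over 30 mm (distance of any of glue, offcut, pinbox from where it was at the start of the episode above 0.03 m).
It also fails if it takes over 45 s, if anything falls off the work surface, if the arm or the gripper's body presses on something with over 40 N, if the wrist force passes 120 N, or if a joint passes its speed limit or range.

## Working session

There is one attempt and no reset: what is moved stays moved. The work goes in short steps, Python scripts to look and compute and a shell command to move; the robot and the scene stay as the last step left them, time stands still between calls to the robot, and variables do not carry over. Pictures are saved under pics/ and viewed, at most 10 in all, crops included, and the job is handed in when it is done.

```bash
mkdir -p pics; cat > h.py <<'E'
import numpy as np, cv2
from scipy.spatial.transform import Rotation as R
from station import *
def cam(n):
    c=calibration(n); A=np.array(c["attitude"],float)
    if A.shape!=(3,3): A=R.from_quat(A.ravel()).as_matrix()
    return np.array(c["mtx"],float),np.array(c["eye"],float),A
def ray(n,u,v,z):
    K,e,A=cam(n); d=A@np.linalg.solve(K,[u,v,1.]); return e+d*(z-e[2])/d[2]
def proj(n,P):
    K,e,A=cam(n); q=(np.atleast_2d(P)-e)@A@K.T; return q[:,:2]/q[:,2:]
E
python3 - <<'E'
from h import *
for n in("side","top"):
    im=snapshot(n); cv2.imwrite(f"pics/{n}0.png",im)
    print(n,calibration(n))
    for t in("driver","paddle","pad","pin_head","glue","offcut","pinbox"):
        print(t,[(np.round(b["box"]).tolist(),round(b["conf"],2)) for b in boxes_of(n,t)[:2]])
s=sense();print(s["clock"],s["position"],s["tcp_rot"],s["opening"])
E
```

```text
side {'mtx': array([[456.35465824,   0.        , 282.61567024],
       [  0.        , 456.35465824, 202.55535115],
       [  0.        ,   0.        ,   1.        ]]), 'eye': array([-0.15495048,  0.63993747,  0.94123408]), 'attitude': array([-0.36145832,  0.82927483, -0.39448969,  0.16133516])}
driver [([209.0, 196.0, 135.0, 88.0], 0.89)]
paddle [([255.0, 205.0, 51.0, 38.0], 0.86)]
pad [([219.0, 226.0, 40.0, 19.0], 0.81)]
pin_head []
glue [([182.0, 309.0, 23.0, 45.0], 0.64)]
offcut [([117.0, 271.0, 48.0, 42.0], 0.83)]
pinbox [([208.0, 198.0, 134.0, 88.0], 0.7), ([365.0, 165.0, 8.0, 17.0], 0.63)]
top {'mtx': array([[419.27891759,   0.        , 272.16202191],
       [  0.        , 419.27891759, 206.00952313],
       [  0.        ,   0.        ,   1.        ]]), 'eye': array([ 0.44180991, -0.06132334,  1.21918083]), 'attitude': array([ 0.71273779, -0.70025985,  0.02108193, -0.03459109])}
driver [([194.0, 173.0, 136.0, 77.0], 0.95), ([237.0, 202.0, 55.0, 22.0], 0.2)]
paddle [([237.0, 205.0, 57.0, 13.0], 0.75), ([193.0, 172.0, 138.0, 77.0], 0.7)]
pad [([197.0, 186.0, 40.0, 18.0], 0.88)]
pin_head []
glue [([112.0, 235.0, 32.0, 25.0], 0.97)]
offcut [([110.0, 162.0, 39.0, 27.0], 0.91)]
pinbox []
0.8 [ 0.23200448 -0.63385922  0.23935285] [9.84656815e-01 1.74502026e-01 9.08883409e-06 1.04765836e-05] 0.08542715618385473
```

```bash
python3 - <<'E'
from h import *
a=cv2.imread("pics/top0.png")[140:290,90:350]; cv2.imwrite("pics/t1.png",cv2.resize(a,(780,450),interpolation=cv2.INTER_CUBIC))
a=cv2.imread("pics/side0.png")[150:350,100:360]; cv2.imwrite("pics/s1.png",cv2.resize(a,(780,600),interpolation=cv2.INTER_CUBIC))
E
```

```text
(no output)
```

View pics/t1.png

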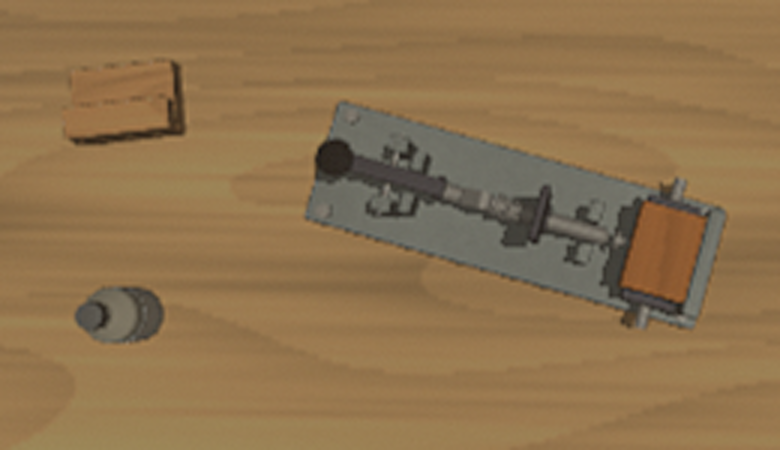

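View pics/s1.png

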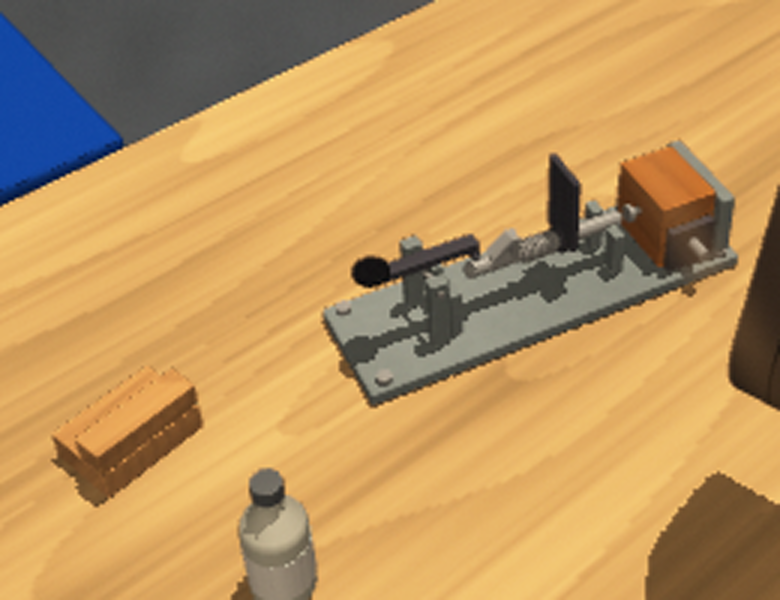

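The top crop shows the driver with its pad at about (201,193) px full-frame, the paddle at about (271,211) and the timber at about (312,224). The glue and offcut stand well beyond the pad end. Next I fit the driver's pose on these points from both cameras.

```bash
cat >> h.py <<'E'
def d2w(p,P):  # driver mm -> world m
    c,s=np.cos(p[2]),np.sin(p[2]); P=np.atleast_2d(P)/1e3
    return np.c_[p[0]+c*P[:,0]-s*P[:,1], p[1]+s*P[:,0]+c*P[:,1], P[:,2]]
E
python3 - <<'E'
from h import *
from scipy.optimize import least_squares
T=lambda l:np.array(l)/3+[90,140]; S=lambda l:np.array(l)/3+[100,150]
pad=ray("top",*T([334,159]),.104); pd=ray("top",*T([540,212]),.145)
print("pad",pad,"paddle",pd,np.hypot(*(pad-pd)[:2]))
pc=[T(q) for q in([340,101],[305,218],[690,328],[727,209])]
W=np.array([ray("top",*q,.015) for q in pc]); print(W, np.linalg.norm(np.diff(W,axis=0),axis=1))
pad2=ray("side",*S([371,271]),.104); pd2=ray("side",*S([565,166]),.145); print("side",pad2,pd2)
tm=ray("top",*T([664,251]),.09);print("timber",tm)
d=(pad-tm)[:2]; yaw=np.arctan2(-d[0],d[1])
obs=[("top",(0,172,104),T([334,159])),("top",(0,-20,145),T([541,213])),("side",(0,172,104),S([371,271])),("side",(0,-20,145),S([565,166])),("top",(0,-135,90),T([664,251]))]
f=lambda p:np.concatenate([proj(n,d2w(p,P))[0]-q for n,P,q in obs])
r=least_squares(f,[pd[0],pd[1],yaw]);p=r.x;print(p,np.round(r.fun,1))
np.save("pose.npy",p)
# base corners in the driver frame (checks)
c,s=np.cos(p[2]),np.sin(p[2]);print(np.round((W[:,:2]-p[:2])@np.array([[c,-s],[s,c]])*1e3))
s_=sense();q=R.from_quat(s_["tcp_rot"]).as_matrix();print("tool x,y",q[:,0],q[:,1])
print("+y dir",d2w(p,(0,1000,0))-d2w(p,(0,0,0)),"paddle,pad",d2w(p,[(0,-20,145),(0,172,104),(0,-60,145)]))
for t,z,n in(("glue",.06,"top"),("offcut",.05,"top")):
    b=boxes_of(n,t)[0]["box"];print(t,ray(n,b[0]+b[2]/2,b[1]+b[3]/2,z))
E
```

```text
pad [0.56143182 0.15152657 0.104     ] paddle [ 0.51431707 -0.03467028  0.145     ] 0.19206526622048006
[[ 0.62758849  0.16447404  0.015     ]
 [ 0.51342589  0.19470704  0.015     ]
 [ 0.41502488 -0.17614723  0.015     ]
 [ 0.52903853 -0.21042669  0.015     ]] [0.11809798 0.38368691 0.11905543]
side [0.5626552  0.15343129 0.104     ] [ 0.51724583 -0.03581616  0.145     ]
timber [ 0.48491262 -0.14509869  0.09      ]
[ 0.51927167 -0.01478766 -0.25248961] [-0.1 -0.3 -0.5 -0.3  0.6 -0.2  0.3  0.8  0.2 -0.2]
[[  60.  201.]
 [ -58.  201.]
 [ -61. -182.]
 [  58. -187.]]
tool x,y [9.39098085e-01 3.43649219e-01 1.42423947e-05] [ 3.43649219e-01 -9.39098085e-01  2.38037189e-05]
+y dir [[0.24981541 0.96829348 0.        ]] paddle,pad [[ 0.51427536 -0.03415353  0.145     ]
 [ 0.56223992  0.15175882  0.104     ]
 [ 0.50428275 -0.07288527  0.145     ]]
glue [0.41065573 0.35967851 0.06      ]
offcut [0.61443662 0.36608681 0.05      ]
```

The fit residuals are under 1 px and the paddle-to-pad distance comes out at 192 mm, as specified. The driver origin is (0.519, -0.015) with yaw -0.252, so the draw direction is (0.250, 0.968). I'll shut the gripper, turn +0.97 rad and go in front of the paddle at travel height.

```bash
python3 -m pendant '[[0.48,0.99,0,0.42],[0.48,0.99,0,0.42],[0.48,0.99,0,0.42],[0.48,0.99,0,0.42],[0.48,0.99,0,0.42],[0.48,0.99,0,0.42],[0.48,0.99,0,0.42],[0.48,0.99,0,0.42],[0.48,0.99,0,0.42],[0.48,0.99,0,0.42],[0.48,0.99,0,0.42],[0.48,0.99,0,0.42]]' 1 40
python3 -m pendant '[[0.48,0.99,0,0.42],[0.48,0.99,0,0.42],[0.48,0.99,0,0.42],[0.48,0.99,0,0.42],[0.48,0.99,0,0.42],[0.48,0.99,0,0.42],[0.48,0.99,0,0.42],[0.48,0.99,0,0.42],[0.48,0.99,0,0.42],[0.48,0.99,0,0.42],[0.48,0.99,0,0.42],[0,0,0,0]]'
cat > st.py <<'E'
from h import *
p=np.load("pose.npy");s=sense();c,n=np.cos(p[2]),np.sin(p[2]);d=s["position"][:2]-p[:2]
print("t",s["clock"],"driver mm",np.round([c*d[0]+n*d[1],-n*d[0]+c*d[1],s["position"][2]]*np.array([1e3]*3),1),"F",np.round(s["force"],1),"toolx ang",R.from_quat(s["tcp_rot"]).as_matrix()[:2,0],s["opening"])
E
python3 st.py
```

```text
clock: 2.1
position: [0.3764, -0.3359, 0.2396]
tcp_rot: [0.91, 0.415, 0.0, 0.0]
force: [-0.1, -0.6, 0.6]
opening: -0.0002
grip_force: 0.0
clock: 3.3
position: [0.5087, -0.0624, 0.2395]
tcp_rot: [0.79, 0.613, 0.0, -0.0]
force: [-0.0, -0.4, 0.4]
opening: 0.0002
grip_force: 0.0
t 3.3 driver mm [  1.7 -48.7 239.5] F [-0.  -0.4  0.4] toolx ang [0.24747814 0.96889317] 0.00015320388627267054
```

```bash
python3 -m pendant '[[0,0,-0.9,0],[0,0,-0.9,0],[0,0,-0.9,0],[0,0,-0.9,0],[0,0,-0.9,0],[0,0,0,0]]'
python3 - <<'E'
from h import *
a=snapshot("side")[170:270,200:360]; cv2.imwrite("pics/s2.png",cv2.resize(a,(800,500),interpolation=cv2.INTER_CUBIC))
E
python3 st.py
```

```text
clock: 3.9
position: [0.5053, -0.0645, 0.1234]
tcp_rot: [0.791, 0.611, -0.002, -0.003]
force: [0.2, 0.2, 0.9]
opening: 0.0001
grip_force: 0.0
t 3.95 driver mm [  0.3 -51.6 125.5] F [0.6 0.5 0.8] toolx ang [0.25216424 0.96768445] 5.7279386988987844e-05
```

View pics/s2.png

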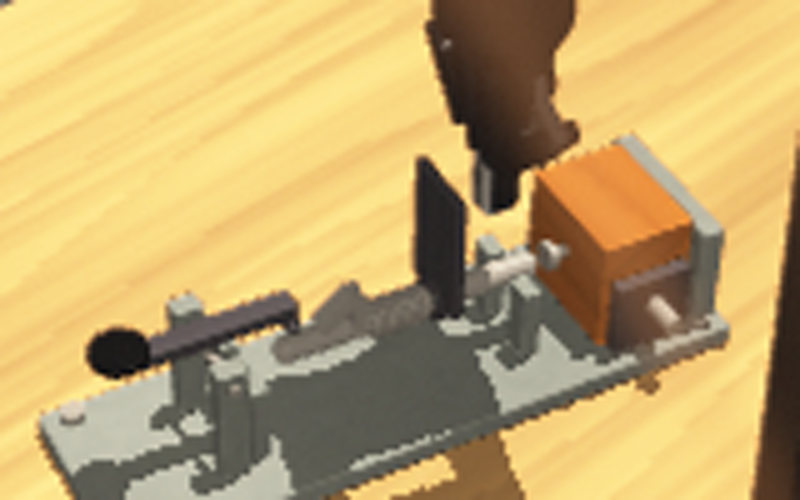

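The fingertip, at crop (497,210), stands just in front of the paddle and clear of the timber. Now push along the draw direction, nearly to the catch.

```bash
python3 -m pendant '[[0.1,0.387,0,0],[0.1,0.387,0,0],[0,0,0,0]]'; python3 st.py
python3 -m pendant '[[0.1,0.387,0,0],[0.1,0.387,0,0],[0.1,0.387,0,0],[0.1,0.387,0,0],[0,0,0,0],[0,0,0,0]]'; python3 st.py
```

```text
clock: 4.25
position: [0.5142, -0.0445, 0.1284]
tcp_rot: [0.79, 0.613, 0.001, 0.001]
force: [-1.0, -1.0, 0.5]
opening: 0.0002
grip_force: 0.4
t 4.25 driver mm [  2.5 -30.  128.4] F [-1.  -1.   0.5] toolx ang [0.24965837 0.96833396] 0.00015844471493528756
clock: 4.85
position: [0.5236, -0.0092, 0.1283]
tcp_rot: [0.79, 0.613, -0.002, 0.003]
force: [-2.9, -12.3, 4.2]
opening: -0.0001
grip_force: 6.1
t 4.85 driver mm [  2.8   6.5 128.3] F [ -2.9 -12.3   4.2] toolx ang [0.24919154 0.96842722] -7.868517952133459e-05
```

```bash
python3 -m pendant '[[0.06,0.232,0,0],[0.06,0.232,0,0],[0,0,0,0],[0,0,0,0]]'; python3 st.py
python3 -m pendant '[[0.03,0.116,0,0],[0,0,0,0],[0,0,0,0]]'; python3 st.py
python3 - <<'E'
from h import *
for n in("side","top"):
    snapshot(n)
    for t in("paddle",): print(n,t,[(np.round(b["box"]).tolist(),round(b["conf"],2)) for b in boxes_of(n,t)[:2]])
E
```

```text
clock: 5.25
position: [0.5264, 0.0014, 0.1284]
tcp_rot: [0.79, 0.613, -0.003, 0.004]
force: [-4.5, -15.3, 5.5]
opening: 0.0001
grip_force: 7.9
t 5.25 driver mm [  2.9  17.5 128.4] F [ -4.5 -15.3   5.5] toolx ang [0.24870005 0.96853401] 8.310353704826696e-05
clock: 5.55
position: [0.5271, 0.004, 0.1284]
tcp_rot: [0.79, 0.613, -0.003, 0.004]
force: [-4.2, -16.4, 5.6]
opening: -0.0004
grip_force: 8.3
t 5.55 driver mm [  2.9  20.1 128.4] F [ -4.2 -16.4   5.6] toolx ang [0.2487765  0.96850872] -0.0004176366912548598
side paddle [([235.0, 206.0, 57.0, 43.0], 0.8), ([215.0, 229.0, 46.0, 15.0], 0.38)]
top paddle []
```

```bash
python3 -m pendant '[[0.04,0.155,0,0],[0,0,0,0],[0,0,0,0]]'; python3 st.py
python3 - <<'E'
from h import *
a=snapshot("side")[170:270,200:360]; cv2.imwrite("pics/s3.png",cv2.resize(a,(800,500),interpolation=cv2.INTER_CUBIC))
E
```

```text
clock: 6.05
position: [0.5281, 0.0075, 0.1284]
tcp_rot: [0.79, 0.613, -0.004, 0.004]
force: [-4.0, -17.5, 5.8]
opening: -0.0001
grip_force: 8.9
t 6.05 driver mm [  2.9  23.8 128.4] F [ -4.  -17.5   5.8] toolx ang [0.24860315 0.9685445 ] -7.055273897685681e-05
```

View pics/s3.png

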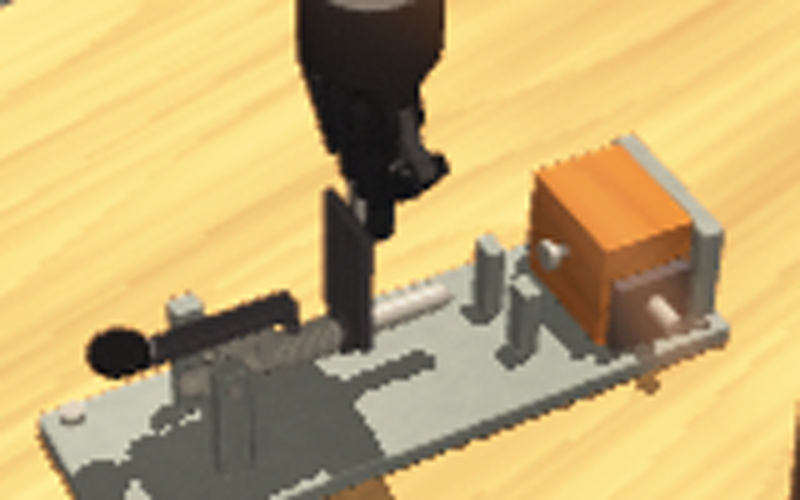

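The striker is drawn about 56 mm (18.0 N), the sear is level, and the catch is behind its tooth at about crop (295,300). Now ease back.

```bash
python3 -m pendant '[[-0.04,-0.155,0,0],[-0.04,-0.155,0,0],[0,0,0,0],[0,0,0,0]]'; python3 st.py
python3 -m pendant '[[-0.04,-0.155,0,0],[-0.06,-0.232,0,0],[-0.1,-0.387,0,0],[0,0,0,0],[0,0,0,0],[0,0,0,0],[0,0,0,0],[0,0,0,0]]'; python3 st.py
```

```text
clock: 6.5
position: [0.5262, 0.0004, 0.1284]
tcp_rot: [0.79, 0.613, -0.003, 0.004]
force: [-4.2, -14.3, 5.1]
opening: 0.0001
grip_force: 7.6
t 6.5 driver mm [  2.9  16.4 128.4] F [ -4.2 -14.3   5.1] toolx ang [0.24935156 0.96837257] 0.00012258280447835732
clock: 7.3
position: [0.5208, -0.015, 0.1268]
tcp_rot: [0.791, 0.612, 0.0, -0.0]
force: [0.8, -0.3, 0.6]
opening: 0.0001
grip_force: 0.0
t 7.3 driver mm [1.500e+00 1.000e-01 1.268e+02] F [ 0.8 -0.3  0.6] toolx ang [0.25099767 0.96798768] 8.886316986754498e-05
```

At driver y=0 the force is zero, so the sear holds the striker. Dwell, rise, then go above the pad.

```bash
python3 -m pendant '[[0,0,0,0],[0,0,1,0],[0,0,1,0],[0,0,1,0],[0,0,1,0],[0,0,0,0],[0,0,0,0]]'
python3 -m pendant '[[0.2,0.834,0,0],[0.2,0.834,0,0],[0.2,0.834,0,0],[0.2,0.834,0,0],[0.2,0.834,0,0],[0.2,0.834,0,0],[0.2,0.834,0,0],[0.2,0.834,0,0],[0,0,0,0],[0,0,0,0]]'
python3 -m pendant '[[0,0,-1,0],[0,0,-1,0],[0,0,-0.8,0],[0,0,-0.6,0],[0,0,0,0],[0,0,0,0]]'; python3 st.py
python3 - <<'E'
from h import *
a=snapshot("side")[170:270,200:360]; cv2.imwrite("pics/s4.png",cv2.resize(a,(800,500),interpolation=cv2.INTER_CUBIC))
E
```

```text
clock: 8.0
position: [0.5208, -0.0153, 0.2269]
tcp_rot: [0.791, 0.612, 0.0, 0.0]
force: [0.2, -0.6, -0.9]
opening: -0.0004
grip_force: 0.0
clock: 9.0
position: [0.5598, 0.1514, 0.2248]
tcp_rot: [0.791, 0.612, -0.002, -0.001]
force: [-0.0, -0.2, -0.8]
opening: -0.0001
grip_force: 0.0
clock: 9.6
position: [0.5608, 0.151, 0.1419]
tcp_rot: [0.791, 0.612, -0.0, -0.0]
force: [0.5, -0.2, -0.1]
opening: -0.0004
grip_force: 0.0
t 9.6 driver mm [ -1.2 170.9 141.9] F [ 0.5 -0.2 -0.1] toolx ang [0.25186354 0.96776275] -0.0004497003533122313
```

View pics/s4.png

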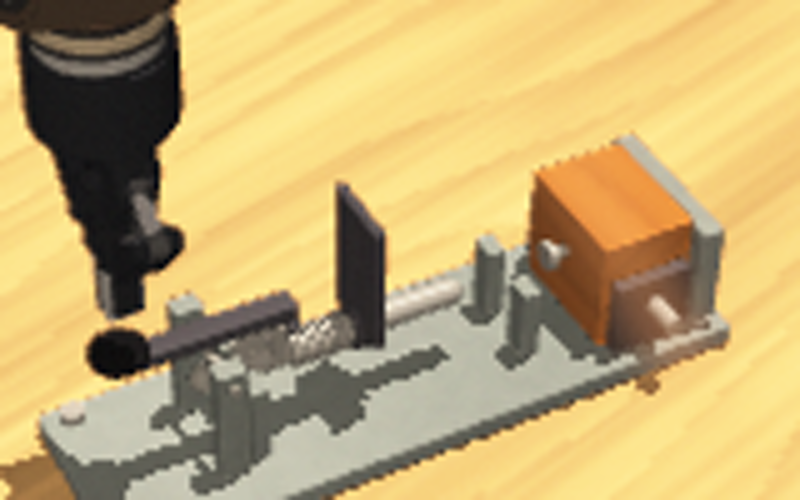

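The striker is held back by the sear and the closed fingers are right above the pad, about crop (120,345). Press down.

```bash
python3 -m pendant '[[0,0,-0.6,0],[0,0,-0.5,0],[0,0,-0.2,0],[0,0,0,0]]'; python3 -m pendant '[[0,0,-0.12,0],[0,0,-0.12,0],[0,0,0,0],[0,0,0,0]]'; python3 st.py
python3 - <<'E'
from h import *
snapshot("side"); print([(np.round(b["box"]).tolist(),round(b["conf"],2)) for b in boxes_of("side","paddle")[:2]])
E
```

```text
clock: 10.05
position: [0.5612, 0.1524, 0.1097]
tcp_rot: [0.791, 0.612, 0.001, -0.0]
force: [-0.9, 2.1, 3.0]
opening: 0.0001
grip_force: 1.7
clock: 10.45
position: [0.5618, 0.1529, 0.1047]
tcp_rot: [0.791, 0.612, 0.002, -0.0]
force: [-0.9, 4.7, 7.4]
opening: -0.0
grip_force: 3.8
t 10.45 driver mm [ -0.7 173.  104.7] F [-0.9  4.7  7.4] toolx ang [0.25169999 0.9677996 ] -3.6738180796914786e-05
[([255.0, 201.0, 53.0, 40.0], 0.74)]
```

```bash
python3 - <<'E'
from h import *
a=snapshot("side")[170:270,200:360]; cv2.imwrite("pics/s5.png",cv2.resize(a,(800,500),interpolation=cv2.INTER_CUBIC))
E
```

```text
(no output)
```

View pics/s5.png

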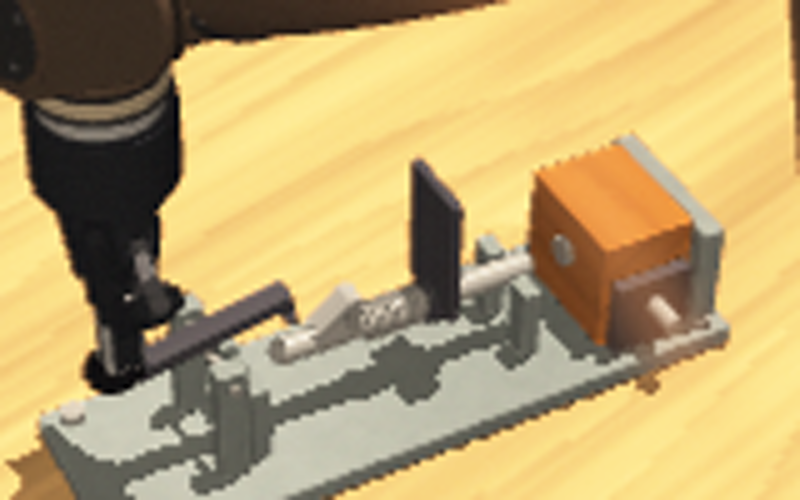

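It fired: the paddle is forward at about crop (437,240), and the pin head at (563,250) lies flat on the timber. Rise off the pad and look again.

```bash
python3 -m pendant '[[0,0,0.5,0],[0,0,1,0],[0,0,1,0],[0,0,1,0],[0,0,1,0],[0,0,0,0],[0,0,0,0],[0,0,0,0],[0,0,0,0],[0,0,0,0]]'; python3 st.py
python3 - <<'E'
from h import *
a=snapshot("side")[170:270,200:360]; cv2.imwrite("pics/s6.png",cv2.resize(a,(800,500),interpolation=cv2.INTER_CUBIC))
p=np.load("pose.npy")
for y in(-89,-98.,-101):print(y,(proj("side",d2w(p,(0,y,60)))-[200,170])*5)
E
```

```text
clock: 11.6
position: [0.5601, 0.1514, 0.2143]
tcp_rot: [0.791, 0.612, -0.001, -0.001]
force: [0.3, -0.6, 0.6]
opening: 0.0001
grip_force: 0.0
t 11.6 driver mm [ -2.  171.1 214.3] F [ 0.3 -0.6  0.6] toolx ang [0.25125288 0.96792096] 5.520543466958304e-05
-89 [[543.24039838 257.48484199]]
-98.0 [[556.48530804 252.6458005 ]]
-101 [[560.88497651 251.03837705]]
```

View pics/s6.png

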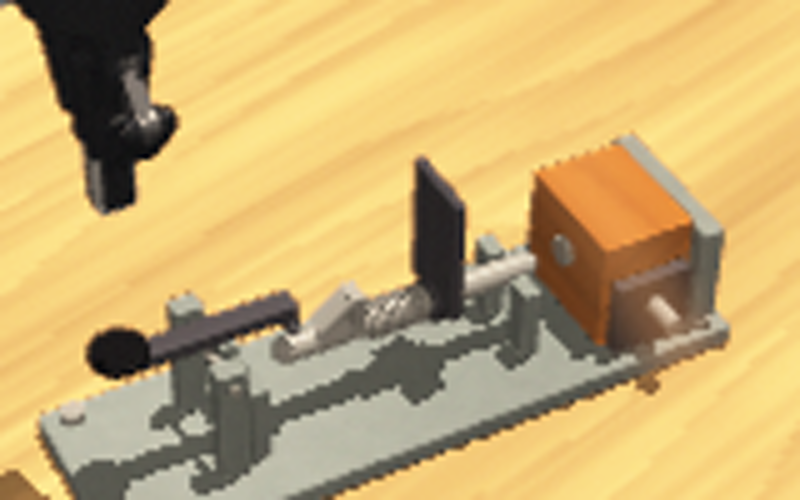

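The pin head at crop (563,250) matches the projected fully-home position (561,251). The paddle is back at rest, the pad is up, and the robot is clear.

```bash
python3 -c "
from station import *
print(finish_job())"
```

```text
the job is handed in; nothing more can be done
None
```

The driver was cocked on its sear and tripped, and the camera shows the pin fully home, the striker at rest, the pad up and the robot clear; the job was handed in at about 12 s, with no verdict returned, and I never located the card box (the arm stayed clear of the table throughout).

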